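# Select the tube warmer's heated wells and start it

## Robot

A 6-joint arm with a two-finger parallel gripper is mounted at the origin on a cart in front of the work surface, level with it; the furniture and walls round the work are solid. World frame = base frame: x ahead of the robot, y to its left, z up, the work surface at z = 0. Lengths are in m, angles in rad, forces in N, time in s.
With the tool pointing down it reaches from about 0.3 to 1 m from the base axis. Payload 5.1 kg.
Tool frame: the origin (TCP) lies on the mounting face of the last link; the fingertips stand 190 mm ahead of it and the grasp point (between the pads) lies 171 mm ahead of it; x points along the fingers, y is the direction in which the jaws open and shut, and the axes are right-handed (so a half turn about x gives the same grasp; the last joint's range is limited). The gripper opens to 95 mm and grips with 3 to 60 N. Pads are 20 mm wide; open, the fingers measure 119 mm over their backs; the gripper's body (75 mm by 180 mm) begins 59 mm behind the grasp point.
Start: joints at [1.251, 0.124, 1.65, -0, 1.367, -0.083], TCP at [0.153, 0.632, 0.405] pointing down, gripper open.
Joint ranges: [-2.61, 2.61], [-1.02, 2.33], [0.03, 2.71], [-1.35, 4.49], [0.32, 2.68], [-2.91, 2.91]. Speed limits (rad/s): [2.57, 2.57, 3.14, 3.14, 3.14, 3.14].

## Interface

Orientations are given as a rotation vector (axis times angle).
In Python, from bench import sense, grab_frame, calibration, job_done gives the robot as it stands.
- The arm moves only by the shell command python3 -m pendant 'ROWS'. ROWS is a JSON object of lists of equal length, an entry for each row: "dp": the shift along the tool's x, y, z in mm, a list of three; "delta_rot": the turn, a rotation vector about the tool's x, y, z in rad, a list of three; "fingers": the opening, from 0 (shut) to 1 (fully open). A call has 1 to 10 rows; each row shifts and turns the pose as measured when the row begins, along the tool's axes as they then stand; what a row does not reach is not made up. A row lasts 1/12 s, in which the tool goes at most 41.7 mm and 7.16 degrees, less where a joint would pass 70% of its speed; a pose out of reach is approached as far as the arm can. A call with a gripper value outside its range is refused whole. The fingers move at their own pace and stop on an object; the grip force is fixed at half the most. Time passes only in rows, so rows that do not move let the fingers close. It gives the time, the measured TCP pose, the force and the opening at its end, in the units of the state.
- sense(): the state, without advancing time (a new reading comes with each control period).
- grab_frame(name): name is "scene" or "side" or "wrist"; returns (picture, depth): 400x640x3 uint8, red, green, blue; 400x640 float32, m along the optical axis (not along the pixel's ray), 0 where there is no reading.
- calibration(name): a dict with "fovy" (degrees; the focal length in pixels is half the picture's height over the tangent of half this angle, whatever the lens; pixels are square), "cx", "cy" (the principal point, pixels), "T" (4x4, takes a point from camera to world coordinates). Camera axes: x right, y down, z forward; pixel columns grow to the right and rows downward; lengths in m; the calibration is good to about 2 mm. A picture is of the moment at which its call begins: read the wrist's pose just before it. calibration takes no time and is no camera call; for the wrist camera it gives the pose at the moment of the call.
- job_done(): hands the job in, once; it reports no verdict.
The state is a dict: "clock": time; "q": joint angles; "joint_velocities": joint speeds; "effort": joint torques, N m; "tool_pos": TCP position; "tcp_rot": TCP orientation; "wrist_force": force on the tool from outside, world axes, zero at the start; "wrist_torque": the same for the moment, N m; "width": finger opening in m.
Only numpy, scipy, OpenCV 4.12 (cv2) and the standard library are available. Lean on these libraries where they do the work, as an engineer would, in place of code of your own. Each camera call takes 0.05 s, during which the arm holds its last target.

## Task

Each small white switch on the tube warmer powers the well straight behind it. Set the five switches so that the wells holding the three red-capped tubes are on (lever leaning to the back, towards its green mark) and the other two are off (leaning to the front), and only then tip the orange run flap backwards past its snap point so that it springs over to its run stop. Leave the tubes standing in their wells and do not knock the bottles or the timer about.

Things in the scene. Friction and masses are not known exactly. Their poses are not given: they have to be found in the camera images.
- warmer: Tube warmer, fixed: white housing, grey deck in front, aluminium block with five wells behind; 140 x 200 mm (x, y), deck and block top at z = 60 mm. Origin: centre of underside; x from its front to its back, y left, z up. Five switch pivots on the deck at x = -35, y = 70, 46, 22, -2, -26 mm; orange run flap to their right at x = -35, y = -72; wells at x = +38, each straight behind its switch.
- switch_1 (a joint): Angle of the first (leftmost) switch from the left as the robot sees it: white snap lever 7 mm wide, 4 mm thick, 20 mm long from its pivot. 0 = OFF, leaning 0.4 rad to the front; 0.8 = ON, leaning 0.4 rad to the back, towards the green mark (tip 8 mm either side of the pivot). Snaps over at 0.4 rad (about 1 N at the tip), by itself to its stop, and stays.
- slot_1 (a point): Pivot of the first (leftmost) switch lever, on the deck top; axes as the warmer's (the lever swings in the warmer's x-z plane).
- well_1 (a point): Centre of the mouth of the first (leftmost) well, on the block's top, 73 mm straight behind the pivot of that switch (along the warmer's x). That switch powers this well.
- switch_2 (a joint): Angle of the second switch from the left as the robot sees it: white snap lever 7 mm wide, 4 mm thick, 20 mm long from its pivot. 0 = OFF, leaning 0.4 rad to the front; 0.8 = ON, leaning 0.4 rad to the back, towards the green mark (tip 8 mm either side of the pivot). Snaps over at 0.4 rad (about 1 N at the tip), by itself to its stop, and stays.
- well_2 (a point): Centre of the mouth of the second well, on the block's top, 73 mm straight behind the pivot of that switch (along the warmer's x). That switch powers this well.
- switch_3 (a joint): Angle of the third switch from the left as the robot sees it: white snap lever 7 mm wide, 4 mm thick, 20 mm long from its pivot. 0 = OFF, leaning 0.4 rad to the front; 0.8 = ON, leaning 0.4 rad to the back, towards the green mark (tip 8 mm either side of the pivot). Snaps over at 0.4 rad (about 1 N at the tip), by itself to its stop, and stays.
- well_3 (a point): Centre of the mouth of the third well, on the block's top, 73 mm straight behind the pivot of that switch (along the warmer's x). That switch powers this well.
- switch_4 (a joint): Angle of the fourth switch from the left as the robot sees it: white snap lever 7 mm wide, 4 mm thick, 20 mm long from its pivot. 0 = OFF, leaning 0.4 rad to the front; 0.8 = ON, leaning 0.4 rad to the back, towards the green mark (tip 8 mm either side of the pivot). Snaps over at 0.4 rad (about 1 N at the tip), by itself to its stop, and stays.
- well_4 (a point): Centre of the mouth of the fourth well, on the block's top, 73 mm straight behind the pivot of that switch (along the warmer's x). That switch powers this well.
- switch_5 (a joint): Angle of the fifth (rightmost, next to the flap) switch from the left as the robot sees it: white snap lever 7 mm wide, 4 mm thick, 20 mm long from its pivot. 0 = OFF, leaning 0.4 rad to the front; 0.8 = ON, leaning 0.4 rad to the back, towards the green mark (tip 8 mm either side of the pivot). Snaps over at 0.4 rad (about 1 N at the tip), by itself to its stop, and stays.
- slot_5 (a point): Pivot of the fifth (rightmost, next to the flap) switch lever, on the deck top; axes as the warmer's (the lever swings in the warmer's x-z plane).
- well_5 (a point): Centre of the mouth of the fifth (rightmost, next to the flap) well, on the block's top, 73 mm straight behind the pivot of that switch (along the warmer's x). That switch powers this well.
- run_flap (a joint): Angle of the orange run flap, a spring-hinged plate 30 mm wide, 4 mm thick (7 mm at its top bead), 36 mm high from its hinge. 0 = STANDBY, leaning 0.6 rad to the front; 1.2 = RUN, leaning 0.6 rad to the back, towards its green mark. The spring drives it from the snap point 0.6 to the nearer stop (about 2 N at its top edge to start it).
- flap_pivot (a point): Middle of the run flap's hinge line, 6 mm above the deck; 46 mm to the right of slot_5; axes as the warmer's.
- tube_red_a: Screw-cap sample tube with a red cap, 94 mm long, 16 mm across (cap 20 mm), standing loose in one of the wells (which one differs), its top 44 mm above the deck. Origin at the centre of its foot, z up the tube. To be left where it is.
- tube_red_b: Screw-cap sample tube with a red cap, 94 mm long, 16 mm across (cap 20 mm), standing loose in one of the wells (which one differs), its top 44 mm above the deck. Origin at the centre of its foot, z up the tube. To be left where it is.
- tube_red_c: Screw-cap sample tube with a red cap, 94 mm long, 16 mm across (cap 20 mm), standing loose in one of the wells (which one differs), its top 44 mm above the deck. Origin at the centre of its foot, z up the tube. To be left where it is.
- tube_white: Screw-cap sample tube with a white cap, 94 mm long, 16 mm across (cap 20 mm), standing loose in one of the wells (which one differs), its top 44 mm above the deck. Origin at the centre of its foot, z up the tube. To be left where it is.
- tube_blue: Screw-cap sample tube with a blue cap, 94 mm long, 16 mm across (cap 20 mm), standing loose in one of the wells (which one differs), its top 44 mm above the deck. Origin at the centre of its foot, z up the tube. To be left where it is.
- saline: White bottle with blue cap, 48 mm across, 104 mm tall, standing on the table; bystander. Origin at the centre of its underside.
- iodine: Brown bottle with white cap, 42 mm across, 88 mm tall, standing on the table; bystander. Origin at the centre of its underside.
- timer_box: Flat white digital timer, 60 x 64 x 18 mm, lying on the table; bystander. Origin at the centre of its underside.

How it is judged:
By the outcome, as a careful person would: the job done as asked, in the order asked, and still so for the second after the job is handed in, with the robot touching nothing.
It also fails if it takes over 58 s, if anything falls off the work surface, if the arm or the gripper's body presses on something with over 40 N, if the wrist force passes 120 N, or if a joint passes its speed limit or range.

## Working session

There is one attempt and no reset: what is moved stays moved. The work goes in short steps, Python scripts to look and compute and a shell command to move; the robot and the scene stay as the last step left them, time stands still between calls to the robot, and variables do not carry over. Pictures are saved under pics/ and viewed, and the job is handed in when it is done.

```bash
ls; mkdir -p pics
python3 - <<'E'
from bench import *
import cv2
print(sense())
for n in ("scene","side","wrist"):
    c=calibration(n); print(n,c)
    p,d=grab_frame(n); cv2.imwrite(f"pics/{n}0.png",p[:,:,::-1])
E
```

```text
pics
{'clock': 0.0, 'q': array([ 1.25139632e+00,  1.24512815e-01,  1.65168325e+00,  1.37096118e-05,
        1.36750323e+00, -8.26170085e-02]), 'joint_velocities': array([-0.00171232,  0.00065247,  0.00109749, -0.00060044, -0.0003005 ,
        0.00156913]), 'effort': array([ 7.76578636e-04, -4.17586076e+01, -3.59942186e+01,  7.75330025e-02,
        4.87775635e-02, -1.66677719e-04]), 'tool_pos': array([0.15243318, 0.63161465, 0.40347618]), 'tcp_rot': array([ 0.18428132,  1.56322435, -0.18752598]), 'wrist_force': array([-0.47633596,  1.32205196, -0.48293038]), 'wrist_torque': array([ 0.0108584 , -0.00717678, -0.00877659]), 'width': 0.09520045495325354}
scene {'fovy': 48.53559427876647, 'cx': 312.09082867061534, 'cy': 192.73238588118363, 'T': array([[ 0.73251622, -0.3543507 ,  0.58125344, -0.24883348],
       [-0.68061723, -0.39805845,  0.61506882, -0.8241793 ],
       [ 0.01342278, -0.846159  , -0.53276147,  0.78027397],
       [ 0.        ,  0.        ,  0.        ,  1.        ]])}
side {'fovy': 56.496398044736196, 'cx': 317.90544876583135, 'cy': 199.0597446996067, 'T': array([[-0.99870263, -0.03273574,  0.03900549,  0.45056576],
       [-0.05081045,  0.58992861, -0.80585516,  0.85325268],
       [ 0.00336981, -0.80679155, -0.59082657,  0.73244753],
       [ 0.        ,  0.        ,  0.        ,  1.        ]])}
wrist {'fovy': 58.400273965702205, 'cx': 323.18007978287534, 'cy': 194.3324823120055, 'T': array([[ 0.2354875 ,  0.93634129,  0.26040474,  0.07991045],
       [ 0.97187334, -0.2261039 , -0.06587286,  0.64887172],
       [-0.00280096,  0.26859266, -0.96324978,  0.38256733],
       [ 0.        ,  0.        ,  0.        ,  1.        ]])}
```

View pics/scene0.png

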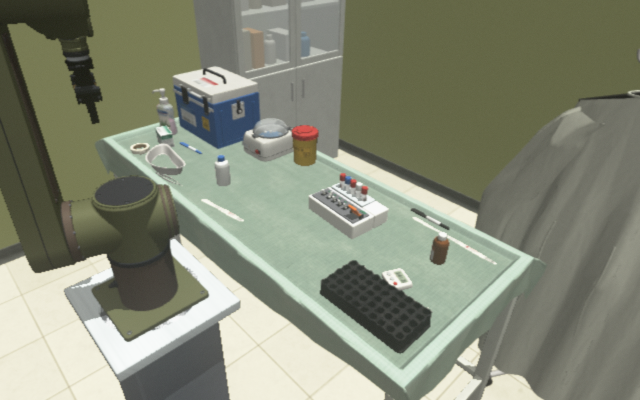

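View pics/side0.png

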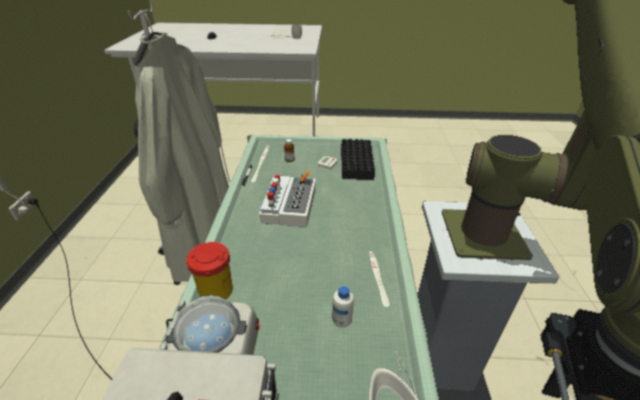

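View pics/wrist0.png

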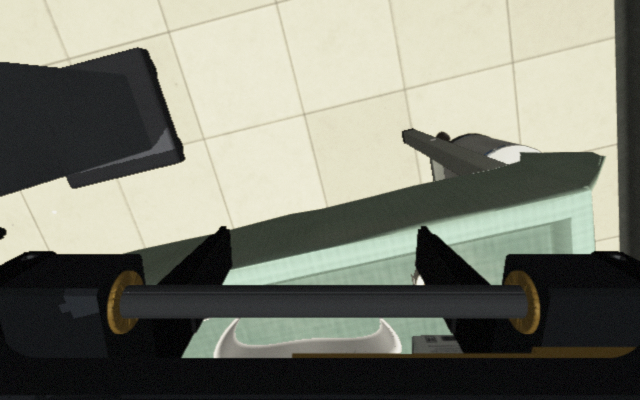

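The scene view shows the warmer at about (347,205), with its levers to the front-left and caps behind. In the side view it is at (288,200). The wrist view shows only the floor and table edge. I'll zoom in on the warmer.

Run:
```python
import cv2
a=cv2.imread("pics/scene0.png")[165:240,300:395]; cv2.imwrite("pics/s_c.png",cv2.resize(a,None,fx=8,fy=8,interpolation=cv2.INTER_CUBIC)[:600])
a=cv2.imread("pics/side0.png")[160:230,250:330]; cv2.imwrite("pics/d_c.png",cv2.resize(a,None,fx=8,fy=8,interpolation=cv2.INTER_CUBIC))
```

```text
(no output)
```

View pics/s_c.png

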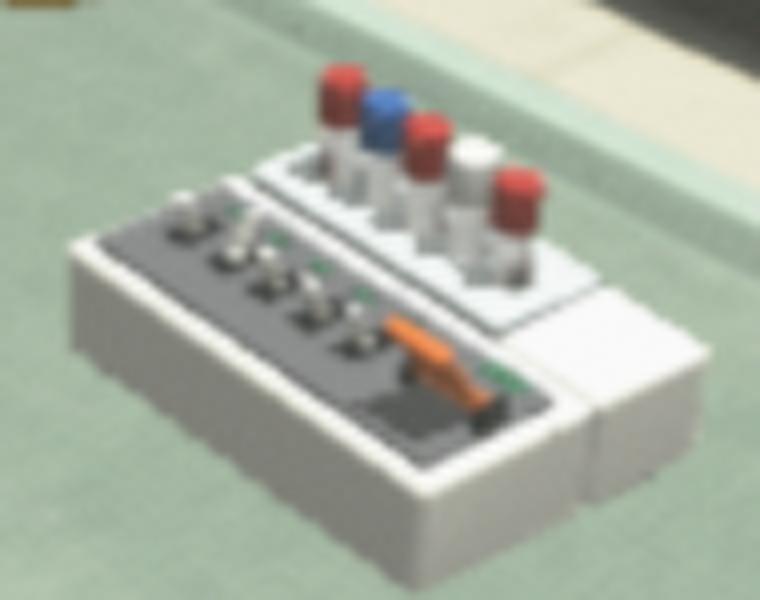

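View pics/d_c.png

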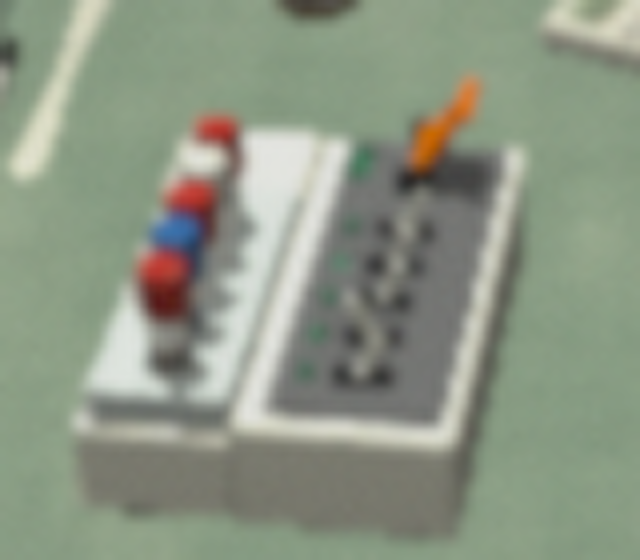

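The caps from left to right are red, blue, red, white, red. Switch 2 appears to lean back and the other four to the front. Next I'll locate the warmer.

```bash
cat > h.py <<'E'
import numpy as np, cv2
from bench import *
def ray(c,u,v):
    f=200/np.tan(np.radians(c["fovy"])/2); T=c["T"]
    return T[:3,3], T[:3,:3]@np.array([(u-c["cx"])/f,(v-c["cy"])/f,1])
def plane(c,u,v,z):
    o,d=ray(c,u,v); return o+d*(z-o[2])/d[2]
def proj(c,P):
    f=200/np.tan(np.radians(c["fovy"])/2); T=c["T"]
    p=T[:3,:3].T@(np.asarray(P)-T[:3,3]); return np.array([p[0]/p[2]*f+c["cx"],p[1]/p[2]*f+c["cy"]])
def tri(c1,p1,c2,p2):
    o1,d1=ray(c1,*p1);o2,d2=ray(c2,*p2)
    A=np.stack([d1,-d2],1); s=np.linalg.lstsq(A,o2-o1,rcond=None)[0]
    a=o1+s[0]*d1;b=o2+s[1]*d2; return (a+b)/2,np.linalg.norm(a-b)
E
python3 - <<'E'
from h import *
c=calibration("scene");s=calibration("side")
for n,u,v in [("FL",80,250),("FR",425,492),("BR",708,352)]:
    print(n,plane(c,300+u/8,165+v/8,.06))
for n,u,v in [("BLside",82,425),("FLside",455,445),("FRside",520,155),("BRside",245,130)]:
    print(n,plane(s,250+u/8,160+v/8,.06))
for n,u,v in [("cap1",344,75),("cap2",387,98),("cap3",430,122),("cap4",476,146),("cap5",520,178)]:
    print(n,plane(c,300+u/8,165+v/8,.104))
for n,u,v in [("cap1",165,262),("cap3",190,192),("cap5",218,127)]:
    print(n,plane(s,250+u/8,160+v/8,.104))
E
```

```text
FL [ 0.51877518 -0.00299859  0.06      ]
FR [ 0.50299755 -0.19348676  0.06      ]
BR [ 0.6419917  -0.20426979  0.06      ]
BLside [0.65868351 0.01441941 0.06      ]
FLside [0.52259454 0.01852853 0.06      ]
FRside [ 0.51009813 -0.17304731  0.06      ]
BRside [ 0.62562854 -0.18561238  0.06      ]
cap1 [ 0.63182146 -0.02905974  0.104     ]
cap2 [ 0.63134954 -0.05206674  0.104     ]
cap3 [ 0.63034137 -0.07509266  0.104     ]
cap4 [ 0.63019037 -0.09836179  0.104     ]
cap5 [ 0.6252368  -0.12438602  0.104     ]
cap1 [ 0.63163127 -0.02743382  0.104     ]
cap3 [ 0.6292208  -0.07345937  0.104     ]
cap5 [ 0.62496813 -0.11919586  0.104     ]
```

```bash
cat >> h.py <<'E'
from scipy.spatial.transform import Rotation as Rn
def goto(P,yaw=None):
    """tool-frame dp (mm) and delta_rot for pointing down with jaw axis y at world yaw"""
    s=sense(); R=Rn.from_rotvec(s["tcp_rot"]).as_matrix()
    out=[R.T@(np.asarray(P)-s["tool_pos"])*1000]
    if yaw is not None:
        x=np.array([0,0,-1.]); y=np.array([-np.sin(yaw),np.cos(yaw),0])
        if y@R[:,1]<0:y=-y
        Rt=np.stack([x,y,np.cross(x,y)],1); out.append(Rn.from_matrix(R.T@Rt).as_rotvec())
    return np.round(out[0],1),(np.round(out[1],4) if len(out)>1 else None),s["clock"]
E
python3 - <<'E'
from h import *
s=sense();print(Rn.from_rotvec(s["tcp_rot"]).as_matrix().round(3))
print(goto([.6,-.09,.36],-.08))
E
```

```text
[[-0.001  0.235  0.972]
 [-0.002  0.972 -0.235]
 [-1.    -0.002 -0.   ]]
(array([  44.7, -596.5,  604.4]), array([-0.1568, -0.0003,  0.0016]), 0.15)
```

```bash
python3 -m pendant '{"dp":[[1,-27,27],[1,-27,27],[1,-27,27],[1,-27,27],[1,-27,27],[1,-27,27],[1,-27,27],[1,-27,27],[1,-27,27],[1,-27,27]],"delta_rot":[[0,0,0],[0,0,0],[0,0,0],[0,0,0],[0,0,0],[0,0,0],[0,0,0],[0,0,0],[0,0,0],[0,0,0]],"fingers":[1,1,1,1,1,1,1,1,1,1]}'; python3 -c "
from h import *
print(goto([.6,-.09,.36],-.08))"
```

```text
clock: 0.98
tool_pos: [0.3548, 0.2973, 0.3886]
tcp_rot: [0.171, 1.567, -0.179]
wrist_force: [1.4, -0.1, -0.3]
width: 0.0951
(array([  29.5, -323.5,  324.7]), array([-0.1426, -0.0028,  0.0052]), 0.9833)
```

```bash
python3 -m pendant '{"dp":[[2,-27,27],[2,-27,27],[2,-27,27],[2,-27,27],[2,-27,27],[2,-27,27],[2,-27,27],[2,-27,27],[2,-27,27],[2,-27,27]],"delta_rot":[[0,0,0],[0,0,0],[0,0,0],[0,0,0],[0,0,0],[0,0,0],[0,0,0],[0,0,0],[0,0,0],[0,0,0]],"fingers":[1,1,1,1,1,1,1,1,1,1]}'; python3 -c "
from h import *
print(goto([.6,-.09,.36],-.08))"
```

```text
clock: 1.82
tool_pos: [0.5627, -0.0452, 0.3677]
tcp_rot: [0.174, 1.564, -0.178]
wrist_force: [-0.8, 0.1, -0.3]
width: 0.0951
(array([  7.8, -35.4,  46.3]), array([-0.1441, -0.0005,  0.0028]), 1.8167)
```

```bash
python3 -m pendant '{"dp":[[4,-17,23],[4,-18,20],[0,0,0],[0,0,0]],"delta_rot":[[-0.075,0,0],[-0.08,0,0],[0,0,0],[0,0,0]],"fingers":[1,1,1,1]}'
python3 - <<'E'
from h import *
print(goto([.6,-.09,.36],-.08))
c=calibration("wrist");p,d=grab_frame("wrist");np.savez("w1.npz",p=p,d=d,**c)
cv2.imwrite("pics/w1.png",p[:,:,::-1])
E
```

```text
clock: 2.15
tool_pos: [0.6018, -0.0974, 0.3569]
tcp_rot: [0.053, 1.573, -0.059]
wrist_force: [0.3, -0.2, 0.4]
width: 0.0948
(array([-3.1,  7.3, -2.3]), array([ 0.0084, -0.0029,  0.0038]), 2.15)
```

View pics/w1.png

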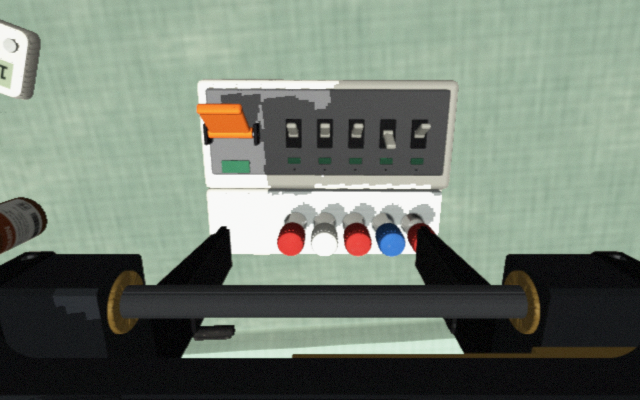

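The wrist view has world left on the image's right. It shows red, blue, red, white, red caps in wells 1 to 5. Switch 2, near (389,138), leans back (ON). The others lean to the front, and the flap at (225,120) leans to the front. I'll measure the slots and corners now.

Run:
```python
from h import *
w=np.load("w1.npz");c={k:w[k] for k in("fovy","cx","cy","T")};p=w["p"]
g=cv2.cvtColor(p,cv2.COLOR_RGB2GRAY).astype(int)
m=np.zeros(g.shape,np.uint8);m[110:158,270:440]=(g[110:158,270:440]<40)
n,l,st,ce=cv2.connectedComponentsWithStats(m)
for s,q in zip(st[1:],ce[1:]):
    if s[4]>40: print("slot",s,plane(c,s[0]+s[2]/2-.5,s[1]+s[3]/2-.5,.06).round(4))
hsv=cv2.cvtColor(p,cv2.COLOR_RGB2HSV)
m=((hsv[...,0]>50)&(hsv[...,0]<90)&(hsv[...,1]>120)).astype(np.uint8);m[:140]=0;m[185:]=0
n,l,st,ce=cv2.connectedComponentsWithStats(m)
for s,q in zip(st[1:],ce[1:]):
    if s[4]>15: print("green",s,plane(c,*q,.06).round(4))
for n,u,v in [("FR",198,81),("FL",457,81),("notchL",446,188),("notchR",207,188)]: print(n,plane(c,u,v,.06).round(4))
P=cv2.resize(p[70:200,185:470],None,fx=2.8,fy=2.8,interpolation=cv2.INTER_CUBIC); cv2.imwrite("pics/w1z.png",P[:,:,::-1])
```

```text
slot [286 119  15  29 256] [ 0.553  -0.1189  0.06  ]
slot [317 119  16  29 265] [ 0.5547 -0.0948  0.06  ]
slot [348 119  16  29 249] [ 0.5564 -0.0712  0.06  ]
slot [379 119  17  29 219] [ 0.5581 -0.0472  0.06  ]
slot [411 120  16  29 255] [ 0.5606 -0.0233  0.06  ]
green [289 158  11   5  35] [ 0.5741 -0.1198  0.06  ]
green [320 158  10   5  41] [ 0.5757 -0.0962  0.06  ]
green [350 159  11   4  34] [ 0.5775 -0.0729  0.06  ]
green [381 158  11   5  38] [ 0.5791 -0.049   0.06  ]
green [412 159  11   5  34] [ 0.5811 -0.0246  0.06  ]
green [223 161  26  11 269] [ 0.5754 -0.1665  0.06  ]
FR [ 0.5101 -0.1851  0.06  ]
FL [0.524 0.005 0.06 ]
notchL [ 0.6049 -0.0016  0.06  ]
notchR [ 0.5913 -0.1914  0.06  ]
```

View pics/w1z.png

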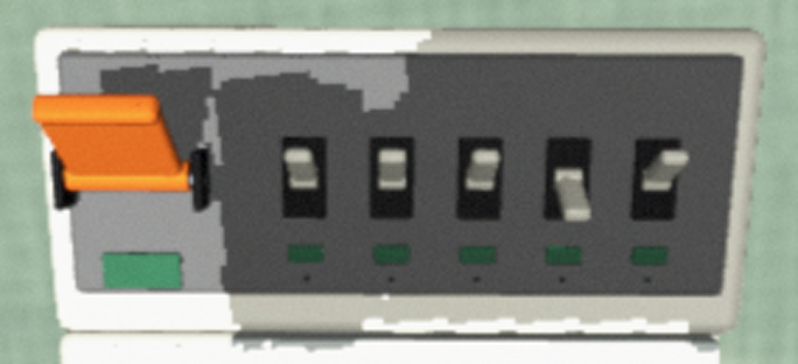

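The measurements hold up: slots 1 to 5 span 95.9 mm (96 expected), and slot 1 plus 73 mm lands on cap 1. The warmer's yaw is about -0.08. I'll print the waypoints next: switch 2 from behind, the others from the front, with the fingers shut.

```bash
cat >> h.py <<'E'
Y=-0.0793; e=np.array([np.cos(Y),np.sin(Y),0]); nn=np.array([-np.sin(Y),np.cos(Y),0])
S1=np.array([.5606,-.0233,0]); 
S=[S1-nn*.024*i for i in range(5)]; F=S[4]-nn*.046
def at(base,dx,tipz,dy=0): return goto(base+e*dx+nn*dy+np.array([0,0,tipz+.19]),Y)
def where(base):
    s=sense(); d=s["tool_pos"]-base; return "rel mm",np.round([d@e*1e3,d@nn*1e3,(s["tool_pos"][2]-.19)*1e3],1)
E
python3 - <<'E'
from h import *
print(S,F)
print(at(S[1],.03,.12))
E
```

```text
[array([ 0.5606, -0.0233,  0.    ]), array([ 0.55869879, -0.04722458,  0.        ]), array([ 0.55679759, -0.07114916,  0.        ]), array([ 0.55489638, -0.09507373,  0.        ]), array([ 0.55299518, -0.11899831,  0.        ])] [ 0.5493512  -0.16485375  0.        ]
(array([ 46.7,  46.7, -16.1]), array([ 0.0082, -0.0029,  0.0043]), 2.2)
```

```bash
python3 -m pendant '{"dp":[[0,24,-8],[0,23,-8],[16,0,0],[16,0,0],[14,0,0],[0,0,0],[0,0,0],[0,0,0]],"delta_rot":[[0.008,-0.003,0.004],[0,0,0],[0,0,0],[0,0,0],[0,0,0],[0,0,0],[0,0,0],[0,0,0]],"fingers":[0,0,0,0,0,0,0,0]}'
python3 - <<'E'
from h import *
print(where(S[1]),at(S[1],.03,.07))
p,d=grab_frame("wrist");cv2.imwrite("pics/w2.png",p[:,:,::-1])
E
```

```text
clock: 2.87
tool_pos: [0.584, -0.0391, 0.3118]
tcp_rot: [0.061, 1.568, -0.059]
wrist_force: [0.6, 0.5, -0.3]
width: 0.0471
('rel mm', array([ 24.6,  10.1, 121.8])) (array([ 51.8, -10.2,   5.3]), array([ 0.0025,  0.0019, -0.0015]), 2.8667)
```

View pics/w2.png

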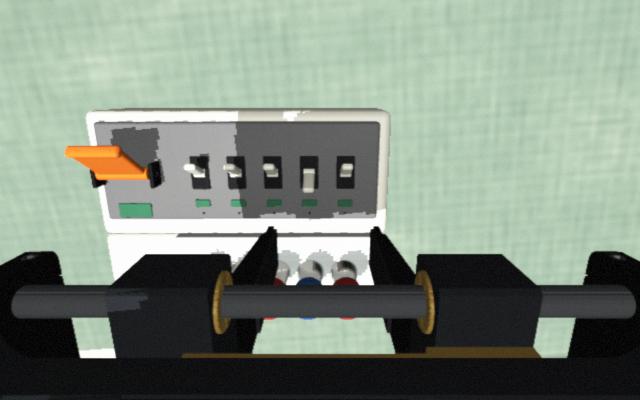

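The fingers are still closing, with tips at (272,230) and (375,230). Switch 2 is the only one leaning back.

```bash
python3 -m pendant '{"dp":[[0,-10,5],[0,0,0],[0,0,0],[0,0,0],[0,0,0],[0,0,0],[0,0,0],[0,0,0],[0,0,0]],"delta_rot":[[0,0,0],[0,0,0],[0,0,0],[0,0,0],[0,0,0],[0,0,0],[0,0,0],[0,0,0],[0,0,0]],"fingers":[0,0,0,0,0,0,0,0,0]}'
python3 - <<'E'
from h import *
print(where(S[1]),at(S[1],.03,.07))
E
```

```text
clock: 3.67
tool_pos: [0.5901, -0.0516, 0.3168]
tcp_rot: [0.062, 1.56, -0.061]
wrist_force: [0.2, -0.5, 0.3]
width: 0.0001
('rel mm', array([ 31.6,  -1.8, 126.8])) (array([56.8,  1.8, -2.2]), array([ 0.0007,  0.0097, -0.0008]), 3.6667)
```

```bash
python3 -m pendant '{"dp":[[28,2,-1],[26,0,0]],"delta_rot":[[0,0.009,0],[0,0,0]],"fingers":[0,0]}'
python3 - <<'E'
from h import *
print(where(S[1]),at(S[1],.03,.07))
p,d=grab_frame("wrist");cv2.imwrite("pics/w3.png",p[:,:,::-1])
print(where(S[1]),at(S[1],.03,.07))
E
```

```text
clock: 3.83
tool_pos: [0.5923, -0.0498, 0.269]
tcp_rot: [0.061, 1.556, -0.062]
wrist_force: [-0.1, -0.4, -0.2]
width: 0.0007
('rel mm', array([33.7,  0.1, 79. ])) (array([ 8.9, -0.1, -3.8]), array([0.0008, 0.0142, 0.0006]), 3.8333)
('rel mm', array([32.1,  0.1, 73.5])) (array([ 3.5, -0.1, -2.1]), array([ 0.0007,  0.0067, -0.0001]), 3.8833)
```

View pics/w3.png

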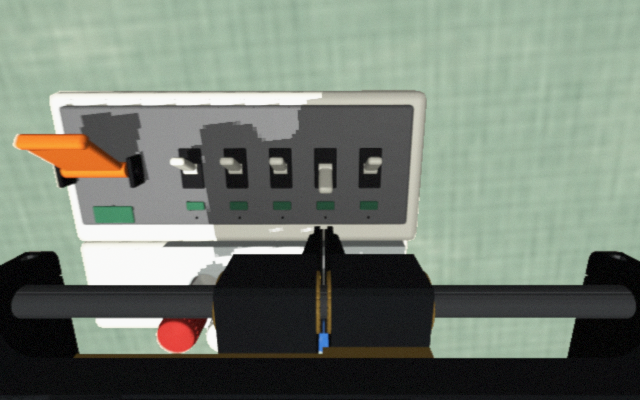

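The shut fingers are behind switch 2 (tip near (322,230)) and in line with its lever at (325,178). I'll pull it to the front.

```bash
python3 -m pendant '{"dp":[[3,0,-12],[0,0,-10],[0,0,-2]],"delta_rot":[[0,0.006,0],[0,0,0],[0,0,0]],"fingers":[0,0,0]}'
python3 - <<'E'
from h import *
print(where(S[1]),at(S[1],.008,.07))
p,d=grab_frame("wrist");cv2.imwrite("pics/w4.png",p[:,:,::-1])
print(where(S[1]),at(S[1],.008,.07))
E
```

```text
clock: 4.13
tool_pos: [0.5666, -0.0477, 0.259]
tcp_rot: [0.062, 1.569, -0.061]
wrist_force: [6.4, -0.4, -3.0]
width: 0.0007
('rel mm', array([ 7.9,  0.2, 69. ])) (array([-1. , -0.2,  0.1]), array([ 0.0009,  0.0013, -0.0003]), 4.1333)
('rel mm', array([ 8. ,  0.2, 69.4])) (array([-0.6, -0.2, -0. ]), array([ 0.0009,  0.0013, -0.0004]), 4.1833)
```

View pics/w4.png

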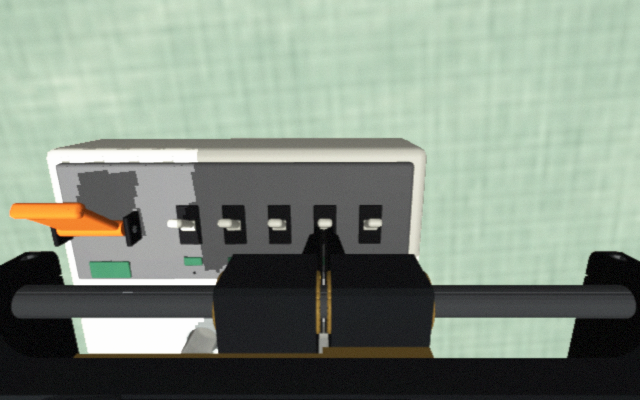

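Switch 2, at (325,224), now matches its neighbours and is OFF. I'll back off, rise, and go over to the front of switch 1.

```bash
python3 -m pendant '{"dp":[[0,0,8],[-20,0,0],[-14,0,0],[0,12,-24],[0,12,-24]],"delta_rot":[[0,0,0],[0,0,0],[0,0,0],[0,0,0],[0,0,0]],"fingers":[0,0,0,0,0]}'
python3 - <<'E'
from h import *
print(where(S[0]),at(S[0],-.030,.07))
p,d=grab_frame("scene");cv2.imwrite("pics/s5.png",cv2.resize(p[165:240,300:395,::-1],None,fx=8,fy=8,interpolation=cv2.INTER_CUBIC))
print(where(S[0]),at(S[0],-.030,.07))
E
```

```text
clock: 4.6
tool_pos: [0.5324, -0.0221, 0.2996]
tcp_rot: [0.063, 1.566, -0.064]
wrist_force: [-0.2, -0.2, -0.5]
width: 0.0008
('rel mm', array([-28.2,  -1.1, 109.6])) (array([39.6,  1.1, -2. ]), array([-0.0018,  0.0038,  0.0005]), 4.6)
('rel mm', array([-31.1,   0.6, 109.3])) (array([39.3, -0.6,  1.1]), array([-0.0005,  0.0008, -0.0007]), 4.65)
```

View pics/s5.png

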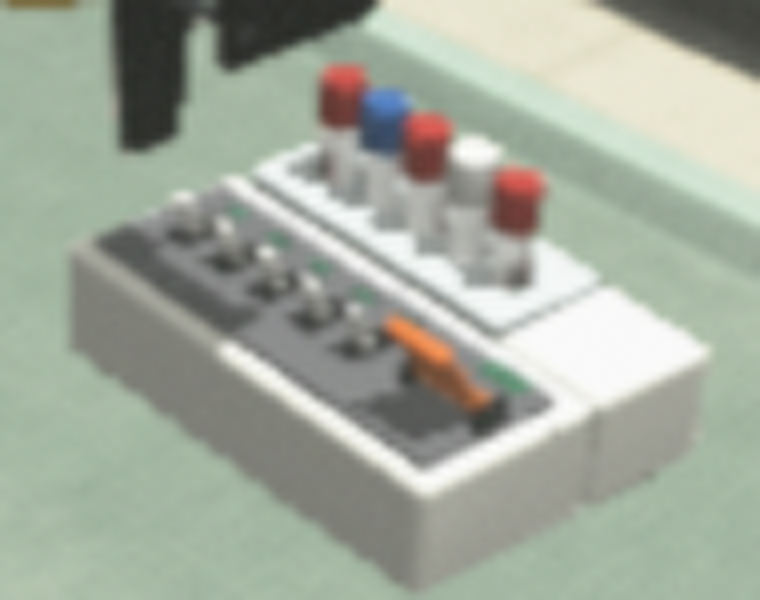

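All five levers now lean to the front and the tubes are undisturbed. I'll push switch 1 back.

```bash
python3 -m pendant '{"dp":[[20,0,0],[18,0,0],[0,0,0]],"delta_rot":[[0,0,0],[0,0,0],[0,0,0]],"fingers":[0,0,0]}'
python3 - <<'E'
from h import *
print(where(S[0]),at(S[0],-.009,.07))
E
```

```text
clock: 4.9
tool_pos: [0.5305, -0.0192, 0.2653]
tcp_rot: [0.061, 1.563, -0.061]
wrist_force: [-0.0, -0.3, -0.5]
width: 0.0003
('rel mm', array([-30.4,   1.7,  75.3])) (array([ 5.5, -1.7, 21.3]), array([ 0.0017,  0.0069, -0.0002]), 4.9)
```

```bash
python3 -m pendant '{"dp":[[4,-2,4],[0,0,12],[0,0,8]],"delta_rot":[[0,0.006,0],[0,0,0],[0,0,0]],"fingers":[0,0,0]}'
python3 - <<'E'
from h import *
print(where(S[0]),at(S[0],-.009,.07))
p,d=grab_frame("wrist");cv2.imwrite("pics/w6.png",p[:,:,::-1])
print(where(S[0]),at(S[0],-.009,.07), sense()["wrist_force"])
E
```

```text
clock: 5.15
tool_pos: [0.5544, -0.0233, 0.2626]
tcp_rot: [0.061, 1.579, -0.06]
wrist_force: [-21.4, 1.1, 14.7]
width: 0.0002
('rel mm', array([-6.2, -0.5, 72.6])) (array([ 2.6,  0.5, -2.8]), array([ 0.0024, -0.0094,  0.    ]), 5.15)
('rel mm', array([-6. , -0.5, 72.4])) (array([ 2.5,  0.5, -3. ]), array([ 0.0025, -0.012 , -0.    ]), 5.2) [-11.16367853   0.29772198   6.55382845]
```

View pics/w6.png

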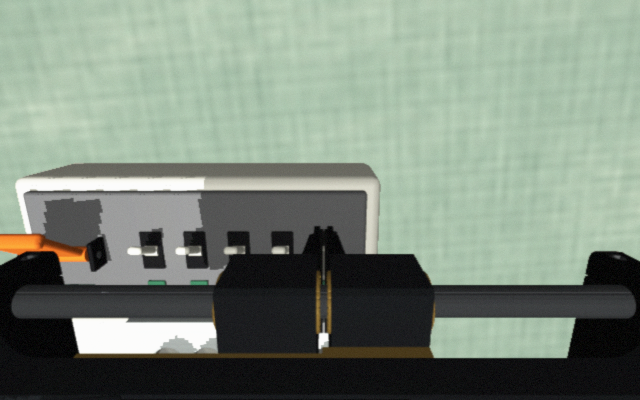

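It pressed on the lever's stop with up to 21 N, so it has snapped over. I'll stop about 2 mm earlier on the next ones. Backing off towards switch 3.

```bash
python3 -m pendant '{"dp":[[0,0,-12],[0,0,-11],[-18,0,0],[-12,0,0],[0,-24,0],[0,-24,0]],"delta_rot":[[0,-0.008,0],[0,0,0],[0,0,0],[0,0,0],[0,0,0],[0,0,0]],"fingers":[0,0,0,0,0,0]}'
python3 - <<'E'
from h import *
p,d=grab_frame("wrist");cv2.imwrite("pics/w7.png",p[:,:,::-1])
print(where(S[2]),at(S[2],-.030,.07))
E
```

```text
clock: 5.7
tool_pos: [0.5306, -0.069, 0.2982]
tcp_rot: [0.057, 1.571, -0.056]
wrist_force: [-0.3, -0.6, -0.6]
width: 0.0002
('rel mm', array([-25.9,  -3. , 108.9])) (array([38.8,  3.1, -4.1]), array([ 0.0047, -0.0001,  0.0023]), 5.75)
```

View pics/w7.png

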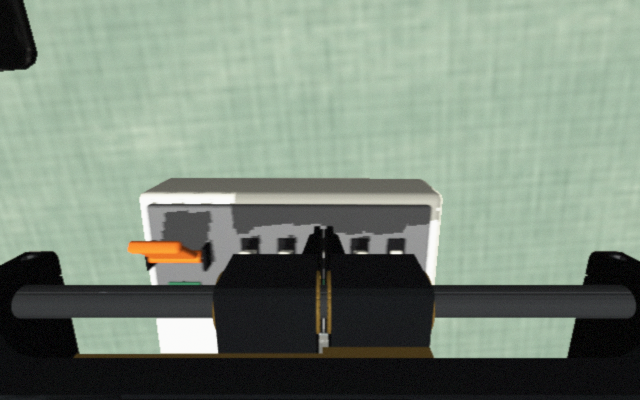

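The levers are hidden by the gripper here, though the fingers line up with slot 3, between slots at (286,243) and (360,243). Descending.

```bash
python3 -m pendant '{"dp":[[20,3,-4],[18,0,0],[0,0,0]],"delta_rot":[[0.005,0,0.002],[0,0,0],[0,0,0]],"fingers":[0,0,0]}'
python3 - <<'E'
from h import *
print(where(S[2]),at(S[2],-.011,.07))
p,d=grab_frame("side");cv2.imwrite("pics/d7.png",cv2.resize(p[160:230,250:330,::-1],None,fx=8,fy=8,interpolation=cv2.INTER_CUBIC))
print(where(S[2]),at(S[2],-.011,.07))
E
```

```text
clock: 6.0
tool_pos: [0.5291, -0.0718, 0.2657]
tcp_rot: [0.064, 1.559, -0.068]
wrist_force: [-0.9, 0.4, -0.2]
width: 0.0006
('rel mm', array([-27.6,  -2.9,  75.7])) (array([ 5.8,  3. , 16.5]), array([-0.0052,  0.0105,  0.0021]), 6.0)
('rel mm', array([-27. ,  -2.8,  77.2])) (array([ 7.4,  2.9, 15.9]), array([-0.005 ,  0.0123,  0.0024]), 6.05)
```

View pics/d7.png

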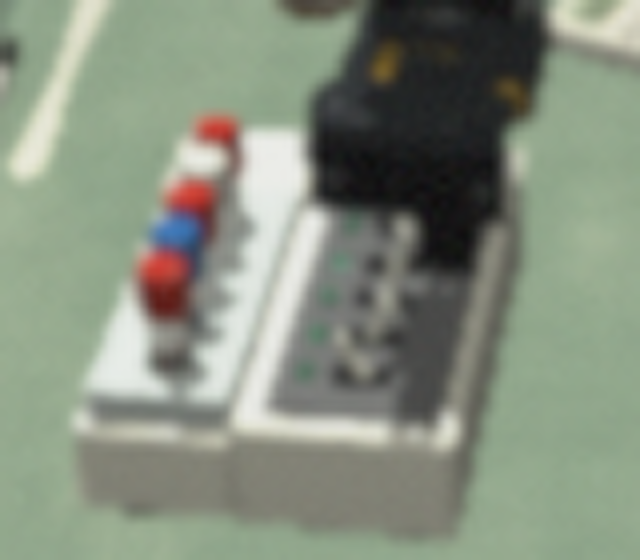

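Switch 1 leans back towards its green mark, with its tip at (343,340). Switch 2 leans to the front. I'll push switch 3.

```bash
python3 -m pendant '{"dp":[[6,3,0],[0,0,8],[0,0,8]],"delta_rot":[[-0.004,0.012,0],[0,0,0],[0,0,0]],"fingers":[0,0,0]}'
python3 - <<'E'
from h import *
print(where(S[2]),at(S[2],-.011,.07))
p,d=grab_frame("side");cv2.imwrite("pics/d8.png",cv2.resize(p[160:230,250:330,::-1],None,fx=8,fy=8,interpolation=cv2.INTER_CUBIC))
print(where(S[2]),at(S[2],-.011,.07))
E
```

```text
clock: 6.3
tool_pos: [0.5471, -0.0698, 0.2639]
tcp_rot: [0.06, 1.568, -0.065]
wrist_force: [0.3, -1.1, 0.8]
width: 0.0004
('rel mm', array([-9.8,  0.6, 73.9])) (array([ 3.9, -0.6, -1.3]), array([-0.0005,  0.0019,  0.0027]), 6.3)
('rel mm', array([-8.9,  0.5, 73.9])) (array([ 3.9, -0.5, -2.1]), array([-0.0005,  0.0014,  0.0026]), 6.35)
```

View pics/d8.png

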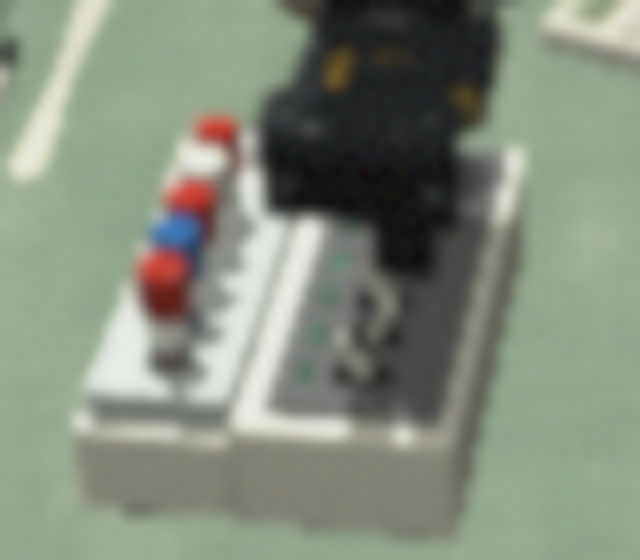

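Lever 3 shows behind the finger at (378,272), and the force is near zero, so it has snapped over. On to switch 5.

```bash
python3 -m pendant '{"dp":[[0,0,-11],[0,0,-10],[-18,0,0],[-12,0,0],[0,-24,0],[0,-22,0],[0,0,0]],"delta_rot":[[0,0,0],[0,0,0],[0,0,0],[0,0,0],[0,0,0],[0,0,0],[0,0,0]],"fingers":[0,0,0,0,0,0,0]}'
python3 - <<'E'
from h import *
p,d=grab_frame("side");cv2.imwrite("pics/d9.png",cv2.resize(p[160:230,250:330,::-1],None,fx=8,fy=8,interpolation=cv2.INTER_CUBIC))
print(where(S[4]),at(S[4],-.030,.072))
E
```

```text
clock: 6.93
tool_pos: [0.5209, -0.1133, 0.2983]
tcp_rot: [0.056, 1.564, -0.062]
wrist_force: [0.6, 0.0, 0.4]
width: 0.0001
('rel mm', array([-32.5,   4. , 108.2])) (array([36.2, -4. ,  2.2]), array([0.0041, 0.0058, 0.0027]), 6.9833)
```

View pics/d9.png

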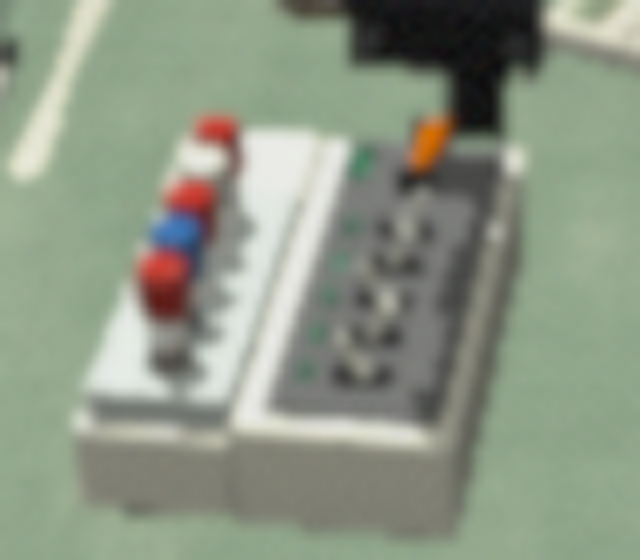

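Levers 1 and 3 lean back, 2 and 4 to the front, and the flap is still at the front. Descending at switch 5.

```bash
python3 -m pendant '{"dp":[[20,-4,0],[18,0,2],[0,0,0]],"delta_rot":[[0.004,0.005,0.002],[0,0,0],[0,0,0]],"fingers":[0,0,0]}'
python3 - <<'E'
from h import *
print(where(S[4]),at(S[4],-.010,.071))
p,d=grab_frame("scene");cv2.imwrite("pics/s9.png",cv2.resize(p[165:240,300:395,::-1],None,fx=8,fy=8,interpolation=cv2.INTER_CUBIC))
print(where(S[4]),at(S[4],-.010,.071))
E
```

```text
clock: 7.23
tool_pos: [0.5226, -0.1158, 0.2622]
tcp_rot: [0.063, 1.564, -0.064]
wrist_force: [0.0, 1.0, -1.0]
width: 0.0006
('rel mm', array([-30.5,   0.7,  72.2])) (array([ 1.3, -0.7, 20.5]), array([-0.0014,  0.0064,  0.0007]), 7.2333)
('rel mm', array([-30.1,   0.7,  73.6])) (array([ 2.7, -0.7, 20.1]), array([-0.001 ,  0.0076,  0.0011]), 7.2833)
```

View pics/s9.png

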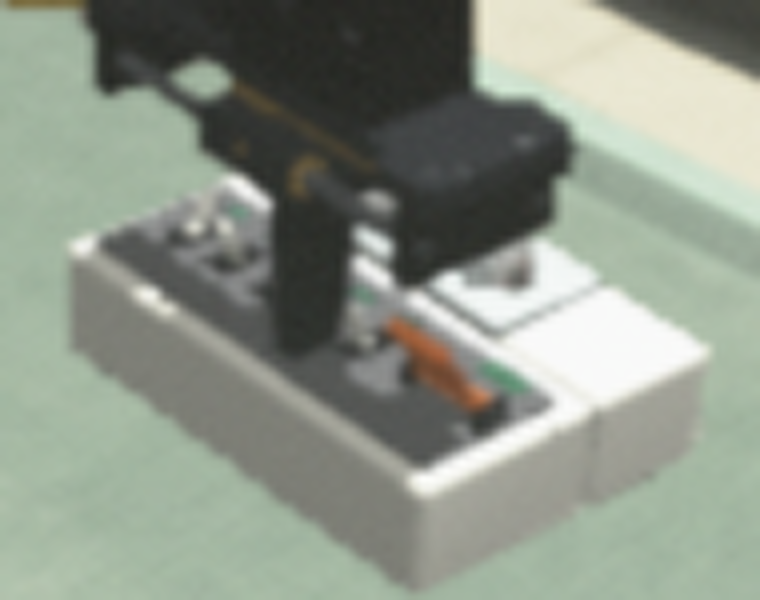

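The finger stands in front of switch 5, clear of the flap. Pushing.

```bash
python3 -m pendant '{"dp":[[2,-1,6],[0,0,8],[0,0,6]],"delta_rot":[[0,0.007,0],[0,0,0],[0,0,0]],"fingers":[0,0,0]}'
python3 - <<'E'
from h import *
p,d=grab_frame("scene");cv2.imwrite("pics/s10.png",cv2.resize(p[165:240,300:395,::-1],None,fx=8,fy=8,interpolation=cv2.INTER_CUBIC))
print(where(S[4]),at(S[4],-.010,.071))
E
```

```text
clock: 7.53
tool_pos: [0.5437, -0.1173, 0.2636]
tcp_rot: [0.061, 1.569, -0.063]
wrist_force: [0.4, -0.8, -0.2]
width: 0.0002
('rel mm', array([-8.8,  0.9, 73.7])) (array([ 2.7, -0.9, -1.2]), array([0.0002, 0.0008, 0.0011]), 7.5833)
```

View pics/s10.png

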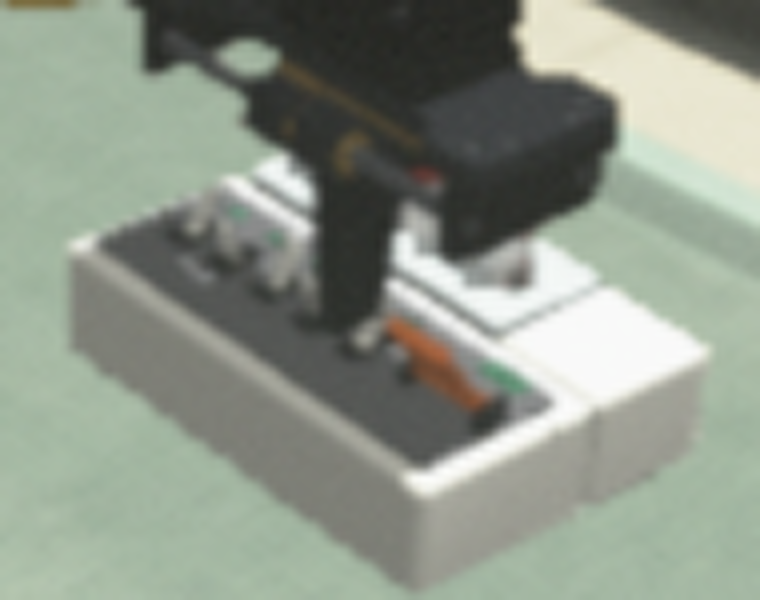

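```bash
python3 -m pendant '{"dp":[[0,0,-12],[0,0,-12],[-25,0,-12],[-25,-16,0],[0,-16,0],[0,-14,0],[0,0,0]],"delta_rot":[[0,0,0],[0,0,0],[0,0,0],[0,0,0],[0,0,0],[0,0,0],[0,0,0]],"fingers":[0,0,0,0,0,0,0]}'
python3 - <<'E'
from h import *
p,d=grab_frame("scene");a=p[165:240,300:395,::-1]
p,d=grab_frame("side");b=p[160:235,250:330,::-1]
cv2.imwrite("pics/v11.png",cv2.resize(np.hstack([a,b]),None,fx=4.5,fy=4.5,interpolation=cv2.INTER_CUBIC))
print(where(F),at(F,-.046,.085))
E
```

```text
clock: 8.17
tool_pos: [0.4991, -0.1596, 0.3169]
tcp_rot: [0.058, 1.568, -0.061]
wrist_force: [-0.2, 0.3, -0.1]
width: 0.0008
('rel mm', array([-50.6,   2.6, 125.8])) (array([40.8, -2.7,  4.6]), array([0.0042, 0.0001, 0.0001]), 8.2667)
```

View pics/v11.png

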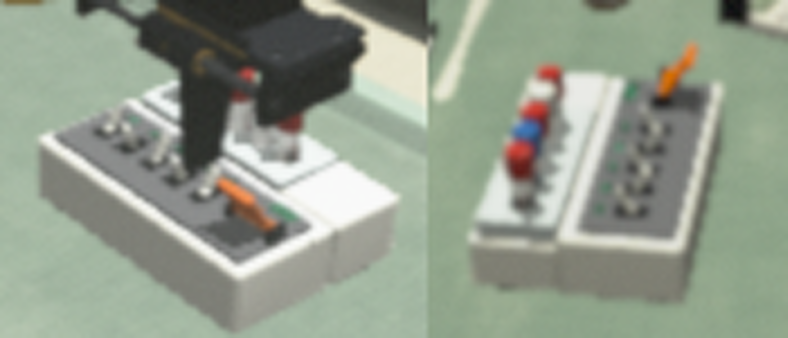

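```bash
python3 -m pendant '{"dp":[[-25,15,25],[-20,15,25],[-10,10,15],[0,0,0],[0,0,0]],"delta_rot":[[0,0,0],[0,0,0],[0,0,0],[0,0,0],[0,0,0]],"fingers":[0,0,0,0,0]}'
python3 - <<'E'
from h import *
p,d=grab_frame("wrist");cv2.imwrite("pics/w12.png",p[:,:,::-1])
print(where(F),at(F,-.046,.085))
E
```

```text
clock: 8.68
tool_pos: [0.565, -0.1177, 0.3659]
tcp_rot: [0.063, 1.582, -0.055]
wrist_force: [-0.5, 0.1, -1.5]
width: 0.0003
('rel mm', array([ 11.7,  48.1, 175.8])) (array([ 91.3, -48.3, -56.8]), array([ 0.0038, -0.0119, -0.0052]), 8.7333)
```

View pics/w12.png

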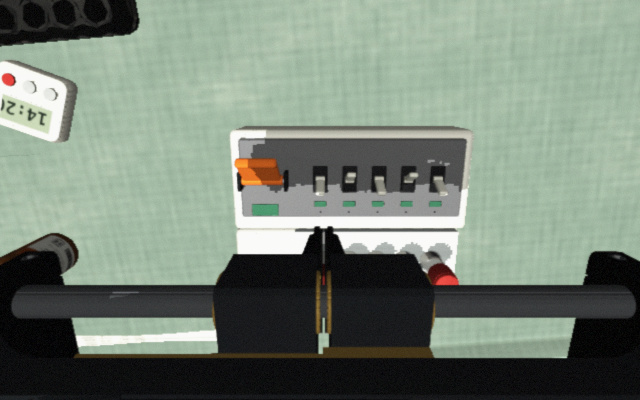

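Confirmed: levers 1, 3 and 5, at (438,185), (379,185) and (320,185), lean to the green marks. Levers 2 and 4, at (410,177) and (350,177), lean to the front. The tubes are standing and the flap is on standby. Next is the flap: back and down in front of it.

```bash
python3 -m pendant '{"dp":[[10,-24,-32],[10,-24,-28],[24,0,0],[24,0,0],[0,0,0]],"delta_rot":[[0.003,-0.01,-0.005],[0,0,0],[0,0,0],[0,0,0],[0,0,0]],"fingers":[0,0,0,0,0]}'
python3 - <<'E'
from h import *
p,d=grab_frame("side");cv2.imwrite("pics/d13.png",cv2.resize(p[120:230,250:330,::-1],None,fx=5,fy=5,interpolation=cv2.INTER_CUBIC))
print(where(F),at(F,-.046,.082))
E
```

```text
clock: 9.15
tool_pos: [0.494, -0.1614, 0.2918]
tcp_rot: [0.062, 1.576, -0.06]
wrist_force: [-0.3, 0.8, -0.7]
width: 0.0004
('rel mm', array([-54.7,  -1. , 103.8])) (array([21.7,  1. ,  8.8]), array([ 0.0021, -0.0046, -0.0003]), 9.2)
```

View pics/d13.png

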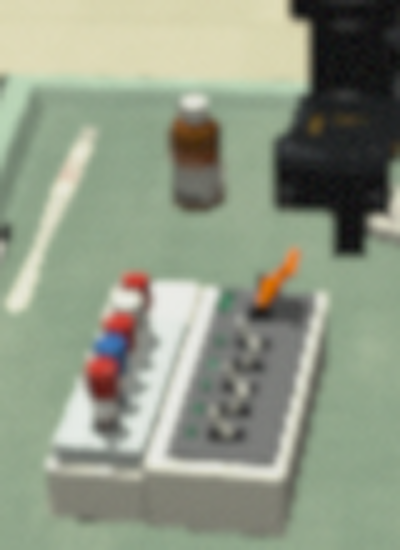

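The finger is in front of the flap and the iodine bottle is well clear. I'll descend and push.

```bash
python3 -m pendant '{"dp":[[11,1,0],[10,0,0],[0,0,0]],"delta_rot":[[0,0,0],[0,0,0],[0,0,0]],"fingers":[0,0,0]}'
python3 - <<'E'
from h import *
print(where(F),at(F,-.005,.082))
E
```

```text
clock: 9.45
tool_pos: [0.4947, -0.1606, 0.2732]
tcp_rot: [0.06, 1.572, -0.061]
wrist_force: [0.3, 0.3, -0.2]
width: 0.0006
('rel mm', array([-54.8,  -0.1,  83.2])) (array([ 1.1, -0. , 49.8]), array([ 0.0019, -0.002 ,  0.0006]), 9.45)
```

```bash
python3 -m pendant '{"dp":[[0,0,15],[0,0,12],[0,0,10],[0,0,8],[0,0,5]],"delta_rot":[[0,0,0],[0,0,0],[0,0,0],[0,0,0],[0,0,0]],"fingers":[0,0,0,0,0]}'
python3 - <<'E'
from h import *
p,d=grab_frame("side");cv2.imwrite("pics/d14.png",cv2.resize(p[120:230,250:330,::-1],None,fx=5,fy=5,interpolation=cv2.INTER_CUBIC))
print(where(F),at(F,-.005,.082))
E
```

```text
clock: 9.87
tool_pos: [0.5482, -0.164, 0.2747]
tcp_rot: [0.059, 1.572, -0.06]
wrist_force: [-2.7, 0.1, 0.0]
width: 0.0002
('rel mm', array([-1.2,  0.7, 84.5])) (array([ 2.5, -0.7, -3.8]), array([ 0.0038, -0.0036,  0.0012]), 9.9167)
```

View pics/d14.png

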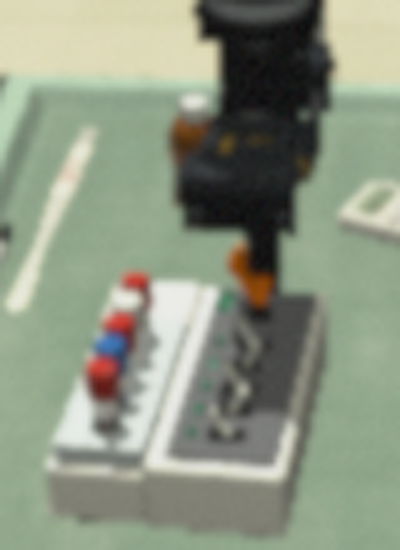

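The flap now leans back towards its mark at (240,270). I'll withdraw to the front and up, well clear.

```bash
python3 -m pendant '{"dp":[[0,0,-15],[0,0,-20],[-10,0,-20],[-25,0,-5],[-25,8,10],[-20,15,25],[-15,15,25],[-5,5,15],[0,0,0],[0,0,0]],"delta_rot":[[0,0,0],[0,0,0],[0,0,0],[0,0,0],[0,0,0],[0,0,0],[0,0,0],[0,0,0],[0,0,0],[0,0,0]],"fingers":[0,0,0,0,0,0,0,0,0,0]}'
python3 - <<'E'
from h import *
p,d=grab_frame("wrist");cv2.imwrite("pics/w15.png",p[:,:,::-1])
p,d=grab_frame("side");cv2.imwrite("pics/d15.png",cv2.resize(p[120:230,220:330,::-1],None,fx=5,fy=5,interpolation=cv2.INTER_CUBIC))
p,d=grab_frame("scene");cv2.imwrite("pics/s15.png",p[:,:,::-1])
print(where(F),sense()["wrist_force"])
E
```

```text
clock: 10.75
tool_pos: [0.5679, -0.1201, 0.3782]
tcp_rot: [0.06, 1.571, -0.059]
wrist_force: [-0.2, 0.6, 0.0]
width: 0.0004
('rel mm', array([ 13.9,  45.5, 186.8])) [ 0.16738164 -1.2192275   0.02066605]
```

View pics/w15.png

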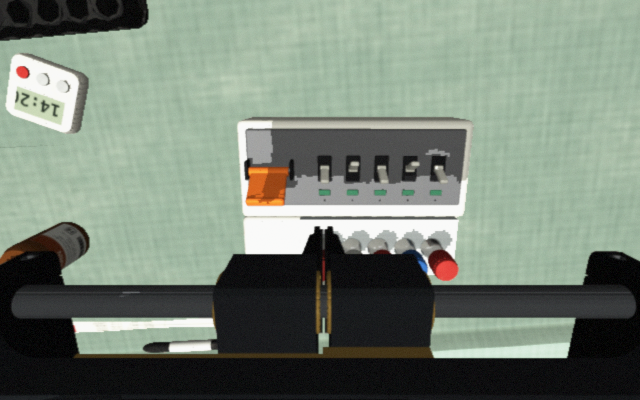

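View pics/d15.png

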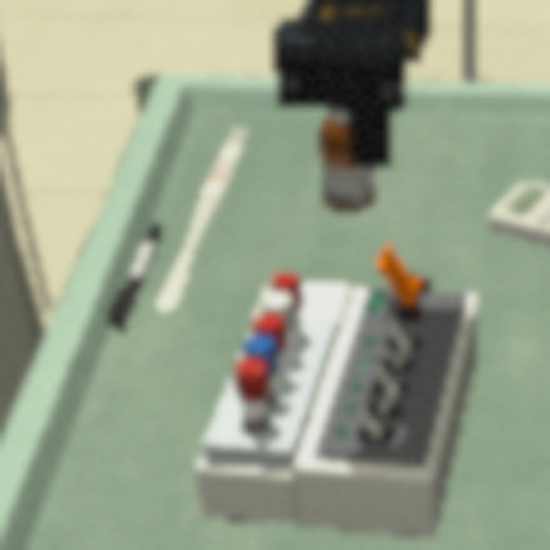

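View pics/s15.png

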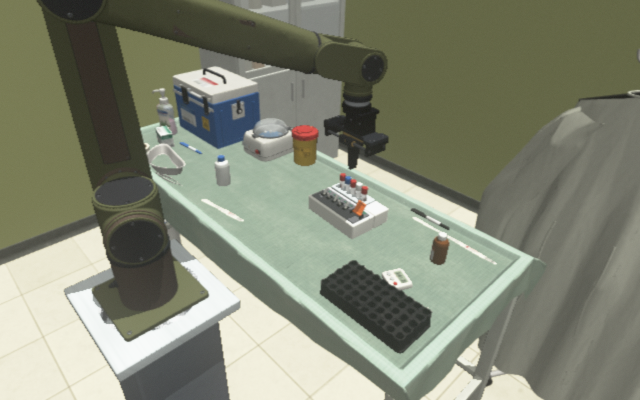

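The final pictures show levers 1, 3 and 5 back (wrist view (438,172), (382,172), (325,172)) and levers 2 and 4 to the front. The flap covers its green mark at (268,185), all five tubes are standing, and the bottles and timer have not moved. The arm is clear, so I'm handing in.

```bash
python3 -c "
from bench import *
print(job_done(), sense()['clock'])"
```

```text
the job is handed in; nothing more can be done
the job is handed in; nothing more can be done
```

The job is done and handed in at about 11 s of the 58 s allowed. Wells 1, 3 and 5 hold the red-capped tubes, and their switches are on. Switch 2 (blue cap) started on, so I pulled it off. Switch 4 (white cap) was already off and I left it alone. A wrist picture confirmed all five settings before I tipped the flap, which sprang over to its run stop.

- **Final checks:** wrist, side and scene pictures taken after withdrawing agree. Switches 1, 3 and 5 lean back, 2 and 4 lean to the front, and the flap leans back over its green mark. All five tubes are standing, and the bottles and timer are where they were. The fingers were clear of everything at hand-in.
- **One overshoot:** on switch 1 the shut fingertips pushed the lever against its stop, with about 21 N in x (26 N in all) at the wrist. I stopped about 2 mm shorter on switches 3 and 5, where no force showed afterwards.

No check failed or disagreed.

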